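Put the impact socket set away on its rail and cradle

TASK

The wheels are back on, so put the impact set away: stand each of the three black, colour-sleeved sockets upright and fully down in the rail cup ringed in its own colour, the bore made for its size. Lay the head-heavy ratchet in its wooden cradle, square drive up, head in the wide saddle and grip in the narrow one, lifting it at its balance point so that it stays level. Set things down rather than drop them, and leave the two bare chrome sockets standing where they are for the next job.

Things in the scene. Friction and masses are not known exactly. Their poses are not given: they have to be found in the camera images.
- socket_blue: Black steel impact socket with a blue sleeve, a plain cylinder 24 mm in diameter and 78 mm tall, standing upright on the table with its hex mouth up. Origin: centre of its underside; z up.
- socket_yellow: Black steel impact socket with a yellow sleeve, a plain cylinder 32 mm in diameter and 82 mm tall, standing upright on the table with its hex mouth up. Origin: centre of its underside; z up.
- socket_red: Black steel impact socket with a red sleeve, a plain cylinder 40 mm in diameter and 86 mm tall, standing upright on the table with its hex mouth up. Origin: centre of its underside; z up.
- ratchet: Socket ratchet lying flat: steel head (38 mm wide, 27 thick, square drive stub up to 41), steel neck (14 mm wide, 7 to 19 above its underside, x -19 to -97), black rubber grip with red bands (28 mm wide, 23 thick, x -97 to -215). Origin: underside of the head's centre; x points from grip to head; z up. Balance point on the neck at x = -60 mm. 0.52 kg +-25 %.
- cup_blue: Black flared cup with a blue rim ring and floor, fixed with the other two cups (85 mm apart) on an aluminium rail. Bore 30 mm, 8 mm deep, then a flare 7 mm wide all round; rim 18 mm above the inner floor, 52 mm across. Origin: centre of the inner floor, 20 mm above the table, where the blue socket's underside goes; z up, x along the rail.
- cup_yellow: Black flared cup with a yellow rim ring and floor, fixed with the other two cups (85 mm apart) on an aluminium rail. Bore 38 mm, 8 mm deep, then a flare 7 mm wide all round; rim 18 mm above the inner floor, 60 mm across. Origin: centre of the inner floor, 20 mm above the table, where the yellow socket's underside goes; z up, x along the rail.
- cup_red: Black flared cup with a red rim ring and floor, fixed with the other two cups (85 mm apart) on an aluminium rail. Bore 46 mm, 8 mm deep, then a flare 7 mm wide all round; rim 18 mm above the inner floor, 68 mm across. Origin: centre of the inner floor, 20 mm above the table, where the red socket's underside goes; z up, x along the rail.
- cradle: Fixed light wooden cradle: two rubber-floored saddles with cheeks sloping outward, rising 17 mm. Wide one (floor 46 mm wide, 30 long) for the head; narrow one (36 wide, 24 long), 165 mm away at -x, for the grip; open between, base board 21 mm below the floors. Origin: centre of the wide floor, 30 mm above the table, where the ratchet's origin goes; x from narrow to wide saddle; z up.
- chrome_small: Bright bare steel hand socket without sleeve, 24 mm in diameter, 50 mm tall, standing upright on the table among the others. Not to be moved. Origin: centre of its underside.
- chrome_large: Bright bare steel hand socket without sleeve, 32 mm in diameter, 56 mm tall, standing upright on the table among the others. Not to be moved. Origin: centre of its underside.

How it is judged:
By the outcome, as a careful person would: the job done as asked, in the order asked, and still so for the second after the job is handed in, with the robot touching nothing.
It also fails if it takes over 99 s, if anything falls off the work surface, if the arm or the gripper's body presses on something with over 40 N, if the wrist force passes 120 N, or if a joint passes its speed limit or range.

ROBOT

A 6-joint arm with a two-finger parallel gripper is mounted at the origin on a cart in front of the work surface, level with it; the furniture and walls round the work are solid. World frame = base frame: x ahead of the robot, y to its left, z up, the work surface at z = 0. Lengths are in m, angles in rad, forces in N, time in s.
With the tool pointing down it reaches from about 0.425 to 1.125 m from the base axis. Payload 14.9 kg.
Tool frame: the origin (TCP) lies where the fingers leave the gripper's body, on its centre line; the fingertips stand 78 mm ahead of it and the grasp point (between the pads) lies 60 mm ahead of it; z points along the fingers, y is the line along which they close (so a half turn about z gives the same grasp; the last joint's range is limited). The gripper opens to 91 mm and grips with 3 to 60 N. Pads are 32 mm wide; open, the fingers measure 118 mm over their backs; the gripper's body (76 mm by 178 mm) begins 60 mm behind the grasp point.
Start: joints at [-1.376, 0.379, 1.734, -0, 1.028, -0.033], TCP at [0.158, -0.682, 0.292] pointing down, gripper open.
Joint ranges: [-2.77, 2.77], [-0.74, 2.19], [0, 2.66], [-1.06, 4.2], [0.31, 2.87], [-3.08, 3.08]. Speed limits (rad/s): [1.89, 1.89, 2.39, 3.14, 3.14, 3.14].

INTERFACE

Orientations are given as a 3x3 rotation matrix whose columns are the frame's x, y, z axes.
In Python, from plant import arm, optics, workorder gives the robot as it stands.
- The arm moves only by the tool arm_command, never from a script. Its argument "plan" is a list of rows, each a list of 3 entries, a list of its own where there are three numbers: the shift along the tool's x, y, z in cm, then the turn about the tool's z in degrees, then the opening, from 0 (shut) to 1 (fully open). A call has 1 to 5 rows; each row is the pose to reach, as a shift and turn from the pose commanded when the call began, along the tool's axes at that moment; what a row does not reach only later rows make up. A row lasts 1/8 s, in which the tool goes at most 62.5 mm and 10.7 degrees, less where a joint would pass 70% of its speed; a pose out of reach is approached as far as the arm can. A call with a gripper value outside its range is refused whole. The fingers move at their own pace and stop on an object; "grip_force" is the grip in N (left out, the last holds). Time passes only in rows, so rows that repeat a pose let the fingers close. It gives the time, the measured TCP pose, the force, the opening and the grip force at its end, in the units of the state.
- arm.read_state(): the state, without advancing time (a new reading comes with each control period).
- optics.camera(name): name is "side" or "top"; returns the picture (400x640x3 uint8, red, green, blue); there is no depth.
- optics.get_calibration(name): a dict with "vertical_fov" (degrees; the focal length in pixels is half the picture's height over the tangent of half this angle, whatever the lens; pixels are square), "cx", "cy" (the principal point, pixels), "k1" (the pictures are not rectified: a ray, as slopes to the right and down, at radius r is drawn at 1 + k1 r^2 times it, then the intrinsics apply), "R" (3x3) and "t" (3): a world point X has camera coordinates R X + t. Camera axes: x right, y down, z forward; pixel columns grow to the right and rows downward; lengths in m; the calibration is good to about 2 mm. A picture is of the moment at which its call begins. get_calibration takes no time and is no camera call.
- workorder.hand_in(): hands the job in; it is judged then, once.
Trained networks look in the newest picture that a camera, given by its name, has taken for a name from the list of things; names that differ only in an ending like _2 or _b are one class to them, and where a whole thing is asked for, a point or a joint stands for the part that bears it (a point fixed in the world has none). Each returns a list of dicts, best first, with "confidence" (0 to 1); they miss things now and then, are a little off and sometimes report something else, mostly with a low value. They report only what shows in the picture. A call takes as long as a camera call.
- optics.recognise(camera, label): "at" ([x, y, z] in m, in world coordinates, good to about 4 mm: the middle of the surface that is visible of it).
The state is a dict: "t": time; "joint_positions": joint angles; "joint_vel": joint speeds; "tau": joint torques, N m; "ee_pos": TCP position; "orientation": TCP orientation; "contact_force": force on the tool from outside, world axes, zero at the start; "wrist_torque": the same for the moment, N m; "gripper_width": finger opening in m; "grip_force": force on a finger pad.
Only numpy, scipy, OpenCV 4.12 (cv2) and the standard library are available. Lean on these libraries where they do the work, as an engineer would, in place of code of your own. Each camera call takes 0.05 s, during which the arm holds its last target. There are 200 camera calls.

## Working session

There is one attempt and no reset: what is moved stays moved. The work goes in short steps, Python scripts to look and compute and a tool call to move; the robot and the scene stay as the last step left them, time stands still between calls to the robot, and variables do not carry over. Pictures are saved under pics/ and viewed, at most 14 in all, crops included, and the job is handed in when it is done.

Besides the shell and the picture viewer there is one more tool, called after "Request:" as name([rows], argument=value, ...), one row to a line, values as JSON. arm_command: Moves the arm, as the interface text tells. Its arguments: {"type":"object","properties":{"plan":{"type":"array","items":{"type":"array"}},"grip_force":{"type":"number"}},"required":["plan"]}

```bash
mkdir -p pics; ls
cat > look.py <<'E'
from plant import arm, optics, workorder
import numpy as np, cv2
def snap(cam,name):
    im=optics.camera(cam); cv2.imwrite(f'pics/{name}.png',im[:,:,::-1]); return im
E
python3 - <<'E'
from look import *
np.set_printoptions(precision=3,suppress=True)
for c in ('side','top'):
    snap(c,c+'0'); k=optics.get_calibration(c)
    print(c,{a:np.round(b,4).tolist() for a,b in k.items()})
    for n in 'socket_blue socket_yellow socket_red ratchet cup_blue cup_yellow cup_red cradle chrome_small chrome_large'.split():
        print(n,[(np.round(d['at'],3).tolist(),round(d['confidence'],2)) for d in optics.recognise(c,n)[:2]])
s=arm.read_state(); print({a:np.round(b,3).tolist() for a,b in s.items()})
E
```

```text
pics
side {'vertical_fov': 48.1015, 'cx': 308.313, 'cy': 203.9069, 'k1': -0.0591, 'R': [[-0.9487, -0.3162, 0.0088], [-0.1846, 0.5306, -0.8273], [0.2569, -0.7864, -0.5618]], 't': [0.5496, 0.1337, 0.8348]}
socket_blue [([0.57, 0.122, 0.046], 0.59)]
socket_yellow [([0.587, 0.038, 0.06], 0.78)]
socket_red [([0.671, -0.017, 0.056], 0.76)]
ratchet [([0.466, 0.032, 0.023], 0.64)]
cup_blue [([0.46, -0.256, 0.027], 0.61), ([0.546, -0.254, 0.032], 0.2)]
cup_yellow [([0.628, -0.239, 0.031], 0.64)]
cup_red [([0.547, -0.254, 0.031], 0.72)]
cradle [([0.523, 0.271, 0.008], 0.65)]
chrome_small [([0.665, 0.077, 0.03], 0.62)]
chrome_large [([0.57, -0.067, 0.037], 0.77), ([0.628, -0.237, 0.03], 0.18)]
top {'vertical_fov': 51.0967, 'cx': 311.2206, 'cy': 206.4218, 'k1': 0.0062, 'R': [[0.0093, -0.9999, -0.012], [-0.9873, -0.0073, -0.159], [0.1589, 0.0134, -0.9872]], 't': [0.0035, 0.5544, 0.8098]}
socket_blue [([0.572, 0.112, 0.065], 0.68), ([0.593, 0.032, 0.066], 0.53)]
socket_yellow [([0.592, 0.031, 0.063], 0.69)]
socket_red [([0.668, -0.025, 0.068], 0.85)]
ratchet [([0.471, -0.013, 0.021], 0.93)]
cup_blue [([0.459, -0.265, 0.035], 0.64)]
cup_yellow [([0.633, -0.248, 0.032], 0.93), ([0.526, 0.266, 0.013], 0.39)]
cup_red [([0.542, -0.256, 0.032], 0.89)]
cradle [([0.529, 0.262, 0.009], 0.7)]
chrome_small [([0.664, 0.066, 0.036], 0.64)]
chrome_large [([0.578, -0.076, 0.037], 0.77)]
{'t': 1.1, 'joint_positions': [-1.376, 0.379, 1.734, -0.0, 1.029, -0.033], 'joint_vel': [-0.0, 0.002, -0.0, -0.0, 0.0, -0.0], 'tau': [0.001, -76.369, -43.474, 0.065, 0.039, -0.0], 'ee_pos': [0.158, -0.682, 0.292], 'orientation': [[0.974, 0.226, -0.0], [0.226, -0.974, 0.0], [-0.0, -0.0, -1.0]], 'contact_force': [0.704, 0.719, -0.204], 'wrist_torque': [0.006, 0.003, 0.003], 'grip_force': 0.0, 'gripper_width': 0.091}
```

View pics/top0.png

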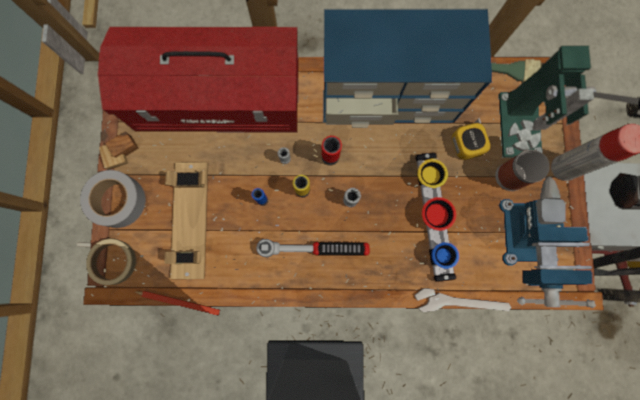

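View pics/side0.png

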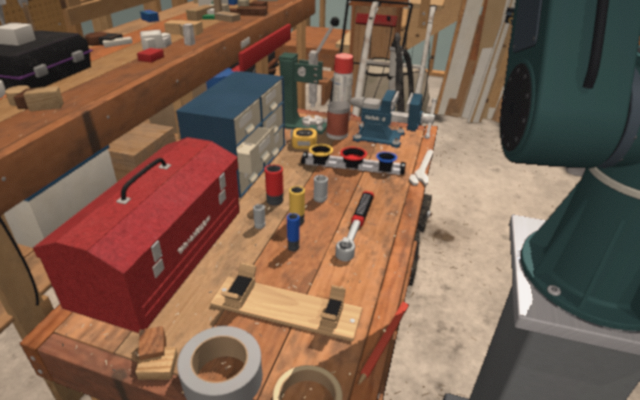

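Run:
```python
import cv2
a=cv2.imread('pics/top0.png');b=cv2.imread('pics/side0.png')
cv2.imwrite('pics/t1.png',cv2.resize(a[130:285,240:380],None,fx=5,fy=3.8,interpolation=3)[:, :] if 0 else cv2.resize(a[135:280,240:380],None,fx=4,fy=4,interpolation=2))
x=cv2.resize(a[145:285,400:470],None,fx=4,fy=4,interpolation=2);y=cv2.resize(a[150:290,160:220],None,fx=4,fy=4,interpolation=2)
cv2.imwrite('pics/t2.png',cv2.hconcat([x,y]))
cv2.imwrite('pics/s1.png',cv2.resize(b[145:345,205:415],None,fx=3,fy=3,interpolation=2))
```

```text
(no output)
```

View pics/t1.png

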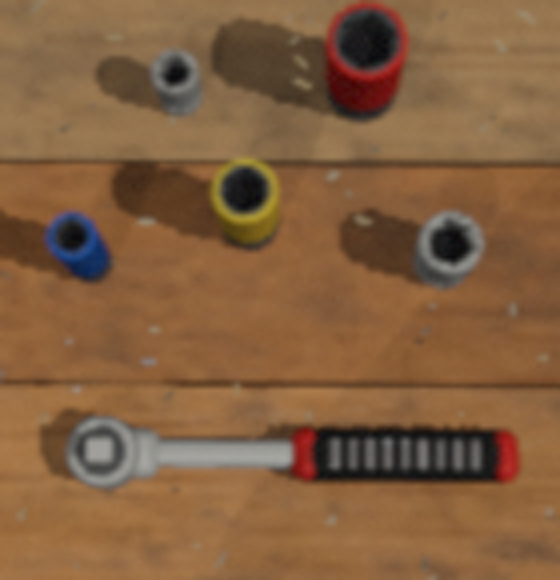

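View pics/t2.png

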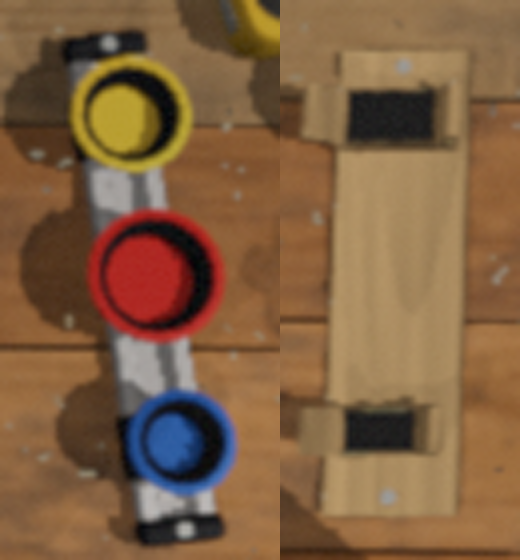

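View pics/s1.png

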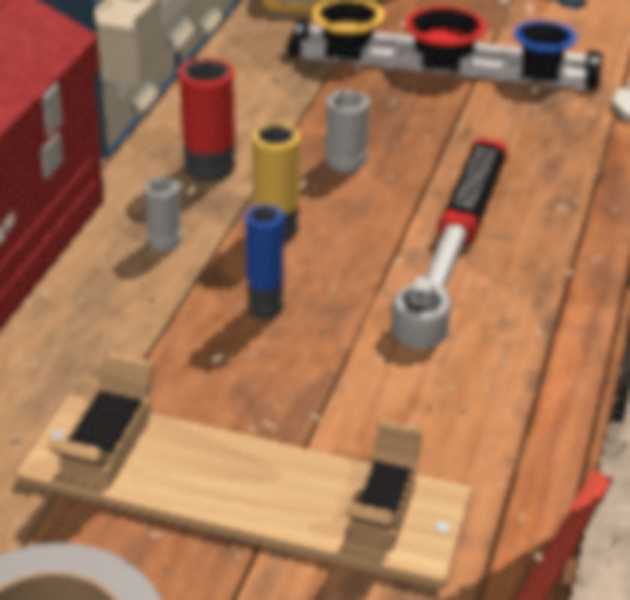

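```bash
cat > tri.py <<'E'
from look import *
from scipy.optimize import least_squares
def project(c,X):
    k=optics.get_calibration(c); p=np.array(k['R'])@X+np.array(k['t']); s=p[:2]/p[2]
    f=200/np.tan(np.radians(k['vertical_fov']/2)); s=s*(1+k['k1']*(s@s)); return f*s+[k['cx'],k['cy']]
def tri(t,s):
    r=least_squares(lambda X:np.r_[project('top',X)-t,project('side',X)-s],[.55,0,.05]); return r.x,r.fun
def plane(c,px,z):
    r=least_squares(lambda q:project(c,np.r_[q,z])-px,[.55,0]); return r.x
E
python3 - <<'E'
from tri import *
np.set_printoptions(precision=4,suppress=True)
P=dict(red=((331.75,145.5),(274.3,168.7),.086),yel=((301.5,182.25),(297,190),.082),blu=((258,194),(293.7,216.3),.078),
cy=((432.75,173),(321,150),.038),cr=((439,213.75),(353.7,153.3),.038),cb=((445.5,255.5),(387,157.3),.038),
stub=((265,247.25),(345.7,245),.041),grip=((367,248.75),(368.3,193.3),.02),wide=((187.9,179),(240,285.7),.03),nar=((185,257.5),(333.3,307.3),.03),
cs=((284.25,152),(259.3,207),.05),cl=((352.5,195.25),(321,178.3),.056))
for n,(t,s,z) in P.items():
    X,f=tri(t,s); print(n,X,f.round(1),'top@z',plane('top',t,z),'side@z',plane('side',s,z))
for n,pts in dict(neck0=(292.5,135+453/4),neck1=(240+280/4,135+453/4)).items(): print(n,plane('top',pts,.019))
E
```

```text
red [ 0.6702 -0.0322  0.0852] [ 0.1  0.2 -0.2 -0.1] top@z [ 0.6705 -0.0321] side@z [ 0.6691 -0.0308]
yel [0.5961 0.0272 0.0808] [ 0.   0.3 -0.3 -0.1] top@z [0.5963 0.0272] side@z [0.5949 0.029 ]
blu [0.5723 0.1127 0.0781] [ 0.1  0.3 -0.3 -0.1] top@z [0.573  0.1129] side@z [0.5717 0.1127]
cy [ 0.6273 -0.2442  0.0354] [ 0.1  0.4 -0.4 -0.1] top@z [ 0.6275 -0.2433] side@z [ 0.6247 -0.2391]
cr [ 0.5418 -0.2536  0.0359] [ 0.   0.3 -0.4 -0.1] top@z [ 0.5421 -0.2529] side@z [ 0.5401 -0.2497]
cb [ 0.457  -0.2637  0.0344] [ 0.   0.3 -0.4 -0. ] top@z [ 0.4575 -0.2626] side@z [ 0.4552 -0.2569]
stub [0.4706 0.1023 0.0271] [ 0.1  0.4 -0.4 -0.1] top@z [0.4706 0.1008] side@z [0.4663 0.119 ]
grip [ 0.4704 -0.1078  0.0171] [ 0.   0.2 -0.2 -0. ] top@z [ 0.4707 -0.1075] side@z [ 0.4691 -0.1034]
wide [0.6134 0.269  0.028 ] [ 0.   0.1 -0.1 -0. ] top@z [0.6132 0.2684] side@z [0.6123 0.2708]
nar [0.4487 0.2654 0.0289] [ 0.   0.2 -0.2 -0. ] top@z [0.4491 0.2651] side@z [0.4482 0.2663]
cs [0.6667 0.0649 0.0473] [ 0.1  0.7 -0.6 -0.2] top@z [0.6673 0.065 ] side@z [0.6634 0.0687]
cl [ 0.5755 -0.0754  0.0549] [ 0.1  0.3 -0.3 -0.1] top@z [ 0.5759 -0.0752] side@z [ 0.5743 -0.0736]
neck0 [0.4704 0.0464]
neck1 [0.4707 0.0102]
```

Run:
```python
from tri import *
np.set_printoptions(precision=3,suppress=True)
for n,p,z in [('toolbox front low',(280,131),0),('cab front low',(340,123),0),('cab front low2',(340,123),.03),('visetop',(530,240),.1),('tape',(472,155),.04),
 ('b1',(175.25,162.5),.009),('b2',(170.5,278.25),.009),('b3',(206.75,162.5),.009),('b4',(204.25,278.75),.009)]: print(n,plane('top',p,z))
```

```text
toolbox front low [0.73  0.079]
cab front low [ 0.749 -0.053]
cab front low2 [ 0.738 -0.052]
visetop [ 0.485 -0.402]
tape [ 0.666 -0.325]
b1 [0.654 0.305]
b2 [0.407 0.299]
b3 [0.655 0.236]
b4 [0.406 0.229]
```

Request:
arm_command([
  [[5, -3, -5], 0, 1],
  [[12, -12, -5], 13.05, 1],
  [[17, -18, -5], 13.05, 1],
  [[21, -23, -5], 13.05, 1],
  [[26, -29, -4], 13.05, 0.7],
], grip_force=40)

```text
t: 1.72
ee_pos: [0.3043, -0.4239, 0.3379]
orientation: [[1.0, -0.0, 0.001], [-0.0, -1.0, -0.001], [0.001, 0.001, -1.0]]
contact_force: [0.8, 0.0, -0.2]
gripper_width: 0.084
grip_force: 0.0
```

Request:
arm_command([
  [[3, -5.5, 0], 0, 0.7],
  [[6, -11, 1], 0, 0.7],
  [[9, -16.5, 2], 0, 0.7],
  [[12, -22, 3], 0, 0.7],
  [[15, -27.5, 4], 0, 0.7],
])

```text
t: 2.35
ee_pos: [0.4525, -0.1521, 0.2982]
orientation: [[1.0, -0.0, 0.001], [-0.0, -1.0, -0.0], [0.001, 0.0, -1.0]]
contact_force: [0.3, -1.5, -0.1]
gripper_width: 0.0636
grip_force: 0.0
```

```bash
python3 -c "
from plant import arm
s=arm.read_state();print(s['ee_pos'],s['t'],s['joint_positions'])"
```

```text
[ 0.45250936 -0.15206497  0.2981504 ] 2.35 [-3.73011216e-01  1.02105833e-02  2.17137305e+00 -2.61916760e-05
  9.58882671e-01  1.19788183e+00]
```

Request:
arm_command([
  [[2.5, -5.5, 0], 0, 0.7],
  [[5, -11, 2], 0, 0.7],
  [[8, -17, 4], 0, 0.7],
  [[10, -23, 6], 0, 0.7],
  [[12, -26.4, 9], 0, 0.7],
])

```text
t: 2.98
ee_pos: [0.5728, 0.1125, 0.2083]
orientation: [[1.0, 0.001, 0.002], [0.001, -1.0, 0.0], [0.002, -0.0, -1.0]]
contact_force: [1.4, -1.2, 1.2]
gripper_width: 0.0641
grip_force: 0.0
```

Request:
arm_command([
  [[0, 0, 0], 0, 0.7],
])

```text
t: 3.1
ee_pos: [0.5716, 0.1125, 0.2056]
orientation: [[1.0, 0.003, -0.003], [0.003, -1.0, -0.0], [-0.003, 0.0, -1.0]]
contact_force: [-0.5, -0.7, -0.4]
gripper_width: 0.0639
grip_force: 0.0
```

Request:
arm_command([
  [[0, 0, 4], 0, 0.7],
  [[0, 0, 7], 0, 0.7],
  [[0, 0, 9], 0, 0.7],
  [[0, 0, 9.5], 0, 0.7],
  [[0, 0, 9.5], 0, 0.4],
])

```text
t: 3.72
ee_pos: [0.5721, 0.1099, 0.1136]
orientation: [[1.0, -0.0, 0.001], [-0.0, -1.0, 0.0], [0.001, -0.0, -1.0]]
contact_force: [0.2, -0.5, 0.5]
gripper_width: 0.0565
grip_force: 0.0
```

Request:
arm_command([
  [[0, 0, 0], 0, 0.3],
  [[0, 0, 0], 0, 0.1],
  [[0, 0, 0], 0, 0.1],
  [[0, 0, 0], 0, 0.1],
  [[0, 0, 0], 0, 0.1],
])

```text
t: 4.35
ee_pos: [0.572, 0.1101, 0.1133]
orientation: [[1.0, 0.0, 0.0], [0.0, -1.0, 0.0], [0.0, -0.0, -1.0]]
contact_force: [-0.5, -0.7, 6.5]
gripper_width: 0.0238
grip_force: 40.0
```

Request:
arm_command([
  [[0, 0, -3], 0, 0.1],
  [[0, 0, -7], 0, 0.1],
  [[-1, 4, -9], 0, 0.1],
  [[-2.5, 9, -9], 0, 0.1],
  [[-4.3, 14, -9], 0, 0.1],
])

```text
t: 4.97
ee_pos: [0.5282, -0.0311, 0.2033]
orientation: [[1.0, 0.001, 0.001], [0.001, -1.0, -0.0], [0.001, 0.0, -1.0]]
contact_force: [0.8, -0.8, -1.9]
gripper_width: 0.0234
grip_force: 40.0
```

Request:
arm_command([
  [[-1.5, 5, 0], 0, 0.1],
  [[-3, 10, 0], 0, 0.1],
  [[-5, 15.5, 0], 0, 0.1],
  [[-6.5, 20.5, 0], 0, 0.1],
  [[-7.2, 23.2, 0], 0, 0.1],
])

```text
t: 5.6
ee_pos: [0.4557, -0.2639, 0.2029]
orientation: [[1.0, -0.002, -0.0], [-0.002, -1.0, 0.0], [-0.0, -0.0, -1.0]]
contact_force: [1.5, 1.5, -0.6]
gripper_width: 0.0233
grip_force: 40.0
```

Request:
arm_command([
  [[0, 0, 0], 0, 0.1],
  [[0, 0, 0], 0, 0.1],
])

```text
t: 5.85
ee_pos: [0.4567, -0.2614, 0.2028]
orientation: [[1.0, -0.0, -0.0], [-0.0, -1.0, 0.0], [-0.0, -0.0, -1.0]]
contact_force: [-0.2, 0.8, -0.9]
gripper_width: 0.0234
grip_force: 40.0
```

Request:
arm_command([
  [[0.05, 0.15, 2], 0, 0.1],
  [[0.05, 0.15, 4], 0, 0.1],
  [[0.05, 0.15, 4.5], 0, 0.1],
  [[0.05, 0.15, 4.5], 0, 0.1],
])

```text
t: 6.35
ee_pos: [0.4575, -0.2629, 0.1581]
orientation: [[1.0, 0.001, -0.0], [0.001, -1.0, 0.0], [-0.0, -0.0, -1.0]]
contact_force: [-0.1, 0.3, -0.5]
gripper_width: 0.0232
grip_force: 40.0
```

Run:
```python
from look import *
a=snap('top','top1');b=snap('side','side1')
x=cv2.resize(a[215:290,400:490],None,fx=4,fy=4,interpolation=2);y=cv2.resize(b[105:180,345:435],None,fx=4,fy=4,interpolation=2)
cv2.imwrite('pics/c1.png',cv2.hconcat([x,y])[:,:,::-1]); print(arm.read_state()['ee_pos'])
```

```text
[ 0.45769695 -0.26330724  0.15869074]
```

View pics/c1.png

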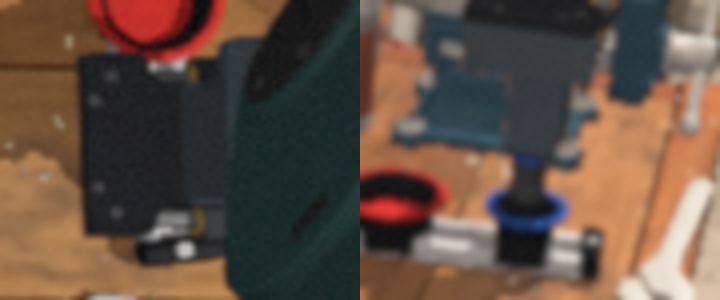

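Request:
arm_command([
  [[0, 0, 0.8], 0, 0.1],
  [[0, 0, 1.5], 0, 0.1],
  [[0, 0, 1.9], 0, 0.1],
  [[0, 0, 2.1], 0, 0.1],
  [[0, 0, 2.1], 0, 0.1],
])

```text
t: 7.08
ee_pos: [0.4572, -0.2634, 0.1369]
orientation: [[1.0, -0.0, -0.0], [-0.0, -1.0, 0.0], [-0.0, -0.0, -1.0]]
contact_force: [0.6, 0.3, -0.5]
gripper_width: 0.0236
grip_force: 40.0
```

Request:
arm_command([
  [[0, 0, 0.15], 0, 0.1],
  [[0, 0, 0.3], 0, 0.1],
  [[0, 0, 0.3], 0, 0.1],
])

```text
t: 7.45
ee_pos: [0.4572, -0.2634, 0.1339]
orientation: [[1.0, 0.0, -0.0], [0.0, -1.0, 0.0], [-0.0, -0.0, -1.0]]
contact_force: [0.1, -0.6, -1.4]
gripper_width: 0.0234
grip_force: 40.0
```

Request:
arm_command([
  [[0, 0, 0.05], 0, 0.1],
  [[0, 0, 0.1], 0, 0.1],
  [[0, 0, 0.1], 0, 0.1],
])

```text
t: 7.82
ee_pos: [0.4574, -0.2635, 0.1333]
orientation: [[1.0, 0.0, 0.0], [0.0, -1.0, -0.0], [0.0, 0.0, -1.0]]
contact_force: [-2.8, 1.1, 6.0]
gripper_width: 0.0233
grip_force: 40.0
```

Request:
arm_command([
  [[0, 0, 0], 0, 0.4],
  [[0, 0, 0], 0, 0.5],
  [[0, 0, 0], 0, 0.6],
  [[0, 0, 0], 0, 0.7],
])

```text
t: 8.32
ee_pos: [0.4572, -0.2634, 0.133]
orientation: [[1.0, -0.0, -0.0], [-0.0, -1.0, 0.0], [-0.0, -0.0, -1.0]]
contact_force: [-0.6, 0.2, 0.2]
gripper_width: 0.0606
grip_force: 0.0
```

Request:
arm_command([
  [[0, 0, -3], 0, 0.7],
  [[0, 0, -8], 0, 0.7],
  [[2, -4.5, -9], 0, 0.7],
  [[4, -9.5, -9], 0, 0.7],
  [[6, -14.5, -9], 0, 0.7],
])

```text
t: 8.95
ee_pos: [0.5178, -0.117, 0.2235]
orientation: [[1.0, -0.001, 0.001], [-0.001, -1.0, -0.0], [0.001, 0.0, -1.0]]
contact_force: [0.1, -0.2, 0.3]
gripper_width: 0.064
grip_force: 0.0
```

Request:
arm_command([
  [[2, -5, 0], 0, 0.7],
  [[5, -10, 0], 0, 0.7],
  [[7.9, -14.6, 0], 0, 0.7],
  [[7.9, -14.6, 0], 0, 0.7],
  [[7.9, -14.6, 0], 0, 0.7],
])

```text
t: 9.57
ee_pos: [0.5958, 0.0275, 0.2227]
orientation: [[1.0, 0.001, -0.001], [0.001, -1.0, -0.0], [-0.001, 0.0, -1.0]]
contact_force: [1.1, -0.4, -1.0]
gripper_width: 0.064
grip_force: 0.0
```

Run:
```python
from look import *
a=snap('side','side2')
x=cv2.resize(a[130:240,230:430],None,fx=4,fy=4,interpolation=2)
cv2.imwrite('pics/c2.png',x[:,:,::-1]); print(arm.read_state()['ee_pos'])
```

```text
[0.5956472  0.02699922 0.22273268]
```

View pics/c2.png

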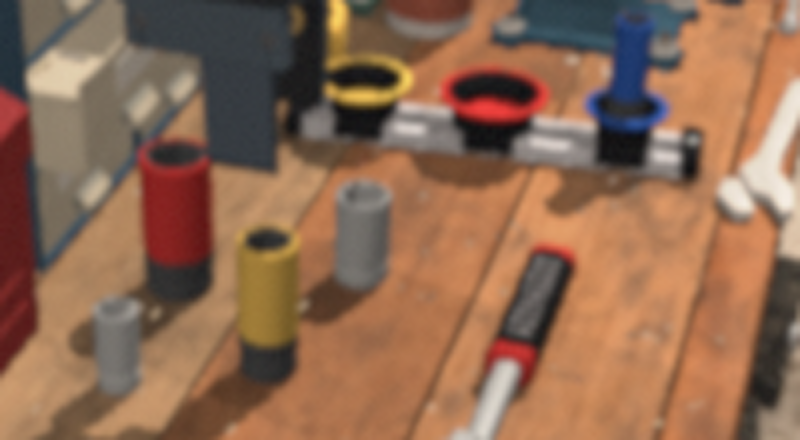

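Blue stands upright in its cup, centred in the blue ring at about (632,60) of the crop. Yellow is next.

Request:
arm_command([
  [[0, 0, 5], 0, 0.7],
  [[0, 0, 9], 0, 0.7],
  [[0, 0, 10.6], 0, 0.7],
  [[0, 0, 11], 0, 0.7],
  [[0, 0, 11], 0, 0.5],
])

```text
t: 10.25
ee_pos: [0.5969, 0.0274, 0.1141]
orientation: [[1.0, -0.0, 0.001], [-0.0, -1.0, 0.0], [0.001, -0.0, -1.0]]
contact_force: [-0.6, 0.3, 0.3]
gripper_width: 0.0566
grip_force: 0.0
```

Request:
arm_command([
  [[0, 0, 0], 0, 0.4],
  [[0, 0, 0], 0, 0.2],
  [[0, 0, 0], 0, 0.2],
  [[0, 0, 0], 0, 0.2],
  [[0, 0, 0], 0, 0.2],
])

```text
t: 10.88
ee_pos: [0.5966, 0.0276, 0.1136]
orientation: [[1.0, 0.0, 0.001], [0.0, -1.0, -0.0], [0.001, 0.0, -1.0]]
contact_force: [-1.5, -0.1, 6.6]
gripper_width: 0.0311
grip_force: 40.0
```

Request:
arm_command([
  [[0, 0, -4], 0, 0.2],
  [[0, 0, -9], 0, 0.2],
  [[0.5, 4, -10], 0, 0.2],
  [[1, 9, -10], 0, 0.2],
  [[1.5, 14, -10], 0, 0.2],
])

```text
t: 11.5
ee_pos: [0.6111, -0.1137, 0.2133]
orientation: [[1.0, 0.001, 0.0], [0.001, -1.0, -0.0], [0.0, 0.0, -1.0]]
contact_force: [0.2, -0.1, -3.1]
gripper_width: 0.0314
grip_force: 40.0
```

Request:
arm_command([
  [[0.5, 5, 0], 0, 0.2],
  [[1, 10, 0], 0, 0.2],
  [[1.6, 13.1, 0], 0, 0.2],
  [[1.6, 13.1, 0], 0, 0.2],
  [[1.6, 13.1, 0], 0, 0.2],
])

```text
t: 12.12
ee_pos: [0.6269, -0.2428, 0.2126]
orientation: [[1.0, 0.0, -0.001], [0.0, -1.0, 0.0], [-0.001, -0.0, -1.0]]
contact_force: [-0.7, -0.1, -2.1]
gripper_width: 0.0316
grip_force: 40.0
```

Request:
arm_command([
  [[0.05, 0.08, 3], 0, 0.2],
  [[0.05, 0.08, 5.5], 0, 0.2],
  [[0.05, 0.08, 6.5], 0, 0.2],
  [[0.05, 0.08, 7.2], 0, 0.2],
  [[0.05, 0.08, 7.4], 0, 0.2],
])

```text
t: 12.75
ee_pos: [0.628, -0.244, 0.1393]
orientation: [[1.0, 0.0, 0.0], [0.0, -1.0, -0.0], [0.0, 0.0, -1.0]]
contact_force: [0.1, -0.7, -1.7]
gripper_width: 0.0312
grip_force: 40.0
```

Request:
arm_command([
  [[0, 0, 0.1], 0, 0.2],
  [[0, 0, 0.3], 0, 0.2],
  [[0, 0, 0.4], 0, 0.2],
  [[0, 0, 0.45], 0, 0.2],
  [[0, 0, 0.45], 0, 0.2],
])

```text
t: 13.38
ee_pos: [0.6278, -0.2442, 0.1345]
orientation: [[1.0, -0.0, -0.0], [-0.0, -1.0, 0.0], [-0.0, -0.0, -1.0]]
contact_force: [-0.1, 0.1, -2.5]
gripper_width: 0.0316
grip_force: 40.0
```

Request:
arm_command([
  [[0, 0, 0.05], 0, 0.2],
  [[0, 0, 0.1], 0, 0.2],
  [[0, 0, 0.12], 0, 0.2],
])

```text
t: 13.75
ee_pos: [0.6279, -0.2442, 0.1337]
orientation: [[1.0, 0.0, 0.0], [0.0, -1.0, -0.0], [0.0, 0.0, -1.0]]
contact_force: [-2.8, 1.8, 6.3]
gripper_width: 0.0315
grip_force: 40.0
```

Request:
arm_command([
  [[0, 0, 0], 0, 0.4],
  [[0, 0, 0], 0, 0.5],
  [[0, 0, 0], 0, 0.6],
  [[0, 0, 0], 0, 0.6],
])

```text
t: 14.25
ee_pos: [0.6278, -0.2442, 0.1333]
orientation: [[1.0, 0.0, 0.0], [0.0, -1.0, -0.0], [0.0, 0.0, -1.0]]
contact_force: [0.2, -0.5, 1.3]
gripper_width: 0.0546
grip_force: 0.0
```

Request:
arm_command([
  [[0, 0, -3], 0, 0.6],
  [[0, 0, -8], 0, 0.8],
  [[0.5, -3, -9.5], 0, 0.8],
  [[1, -8, -9.5], 0, 0.8],
  [[2, -13, -9.5], 0, 0.8],
])

```text
t: 14.88
ee_pos: [0.6477, -0.1131, 0.2287]
orientation: [[1.0, -0.001, 0.001], [-0.001, -1.0, -0.0], [0.001, 0.0, -1.0]]
contact_force: [0.2, -0.4, 0.7]
gripper_width: 0.0731
grip_force: 0.0
```

Request:
arm_command([
  [[1, -4.5, 0], 0, 0.8],
  [[2.2, -8.2, 0], 0, 0.8],
  [[2.2, -8.2, 0], 0, 0.8],
  [[2.2, -8.2, 0], 0, 0.8],
])

```text
t: 15.38
ee_pos: [0.6696, -0.0325, 0.2282]
orientation: [[1.0, 0.0, -0.0], [0.0, -1.0, -0.0], [-0.0, 0.0, -1.0]]
contact_force: [0.0, 0.1, -0.3]
gripper_width: 0.0728
grip_force: 0.0
```

Run:
```python
from look import *
a=snap('side','side3')
x=cv2.resize(a[115:230,230:430],None,fx=4,fy=4,interpolation=2)
cv2.imwrite('pics/c3.png',x[:,:,::-1]); print(arm.read_state()['ee_pos'])
```

```text
[ 0.66950322 -0.03290301  0.22819011]
```

View pics/c3.png

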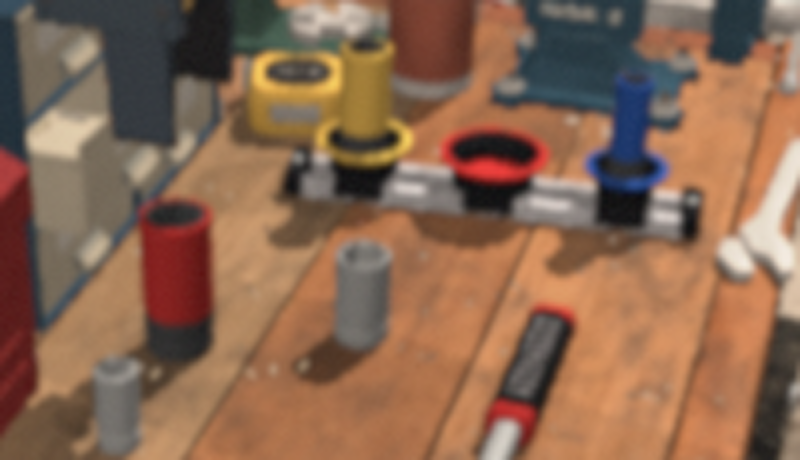

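Yellow (365,90) and blue (632,120) stand in their cups, and both chrome sockets are untouched. Next is red, lowered to TCP z of about 0.114.

Request:
arm_command([
  [[0.05, 0, 5], 0, 0.8],
  [[0.05, 0, 9], 0, 0.8],
  [[0.05, 0, 10.8], 0, 0.8],
  [[0.05, 0, 11.5], 0, 0.8],
  [[0.05, 0, 11.5], 0, 0.6],
])

```text
t: 16.05
ee_pos: [0.6707, -0.0325, 0.1141]
orientation: [[1.0, -0.0, 0.001], [-0.0, -1.0, -0.0], [0.001, 0.0, -1.0]]
contact_force: [-0.6, -0.1, 0.5]
gripper_width: 0.0656
grip_force: 0.0
```

Request:
arm_command([
  [[0, 0, 0], 0, 0.5],
  [[0, 0, 0], 0, 0.3],
  [[0, 0, 0], 0, 0.3],
  [[0, 0, 0], 0, 0.3],
  [[0, 0, 0], 0, 0.3],
])

```text
t: 16.68
ee_pos: [0.6706, -0.0322, 0.114]
orientation: [[1.0, 0.0, 0.001], [0.0, -1.0, -0.0], [0.001, 0.0, -1.0]]
contact_force: [-1.7, -0.1, 6.9]
gripper_width: 0.0398
grip_force: 40.0
```

Request:
arm_command([
  [[0, 0, -5], 0, 0.3],
  [[0, 0, -10], 0, 0.3],
  [[-2, 3, -11.5], 0, 0.3],
  [[-5, 7, -11.5], 0, 0.3],
  [[-8, 11, -11.5], 0, 0.3],
])

```text
t: 17.3
ee_pos: [0.5891, -0.143, 0.2284]
orientation: [[1.0, 0.001, -0.0], [0.001, -1.0, -0.0], [-0.0, 0.0, -1.0]]
contact_force: [-0.3, -0.5, -3.9]
gripper_width: 0.0395
grip_force: 40.0
```

Request:
arm_command([
  [[-2.5, 4.5, 0], 0, 0.3],
  [[-4.8, 9, 0], 0, 0.3],
  [[-4.9, 11.1, 0], 0, 0.3],
  [[-4.9, 11.1, 0], 0, 0.3],
  [[-4.9, 11.1, 0], 0, 0.3],
])

```text
t: 17.92
ee_pos: [0.5416, -0.2524, 0.2281]
orientation: [[1.0, 0.001, -0.0], [0.001, -1.0, 0.0], [-0.0, -0.0, -1.0]]
contact_force: [-0.2, -0.1, -2.9]
gripper_width: 0.0398
grip_force: 40.0
```

Request:
arm_command([
  [[0, 0.1, 4], 0, 0.3],
  [[0, 0.1, 7], 0, 0.3],
  [[0, 0.1, 8], 0, 0.3],
  [[0, 0.1, 8.7], 0, 0.3],
  [[0, 0.1, 8.9], 0, 0.3],
])

```text
t: 18.55
ee_pos: [0.5418, -0.2541, 0.1398]
orientation: [[1.0, 0.0, 0.001], [0.0, -1.0, -0.0], [0.001, 0.0, -1.0]]
contact_force: [0.5, 0.0, -3.3]
gripper_width: 0.0394
grip_force: 40.0
```

Request:
arm_command([
  [[0, 0, 0.1], 0, 0.3],
  [[0, 0, 0.25], 0, 0.3],
  [[0, 0, 0.4], 0, 0.3],
  [[0, 0, 0.45], 0, 0.3],
  [[0, 0, 0.45], 0, 0.3],
])

```text
t: 19.18
ee_pos: [0.5413, -0.2542, 0.1348]
orientation: [[1.0, 0.0, 0.0], [0.0, -1.0, -0.0], [0.0, 0.0, -1.0]]
contact_force: [0.0, -0.3, -3.0]
gripper_width: 0.0394
grip_force: 40.0
```

Request:
arm_command([
  [[0, 0, 0.04], 0, 0.3],
  [[0, 0, 0.08], 0, 0.3],
])

```text
t: 19.42
ee_pos: [0.5413, -0.2542, 0.134]
orientation: [[1.0, 0.0, -0.0], [0.0, -1.0, 0.0], [-0.0, -0.0, -1.0]]
contact_force: [-0.3, 0.1, 2.9]
gripper_width: 0.0396
grip_force: 40.0
```

Request:
arm_command([
  [[0, 0, 0.03], 0, 0.3],
  [[0, 0, 0.03], 0, 0.5],
  [[0, 0, 0.03], 0, 0.6],
  [[0, 0, 0.03], 0, 0.65],
  [[0, 0, 0.03], 0, 0.65],
])

```text
t: 20.05
ee_pos: [0.5413, -0.2542, 0.1337]
orientation: [[1.0, 0.0, 0.0], [0.0, -1.0, -0.0], [0.0, 0.0, -1.0]]
contact_force: [-0.7, 0.1, -0.3]
gripper_width: 0.0594
grip_force: 0.0
```

Request:
arm_command([
  [[0, 0, -3], 0, 0.65],
  [[0, 0, -8], 0, 0.65],
  [[-1, -3, -10], -10, 0.6],
  [[-2, -8, -10], -20, 0.5],
  [[-3, -13, -10], -30, 0.5],
])

```text
t: 20.68
ee_pos: [0.5109, -0.1231, 0.2341]
orientation: [[0.864, 0.504, 0.001], [0.504, -0.864, -0.0], [0.001, 0.001, -1.0]]
contact_force: [1.3, 0.1, 0.1]
gripper_width: 0.0456
grip_force: 0.0
```

Request:
arm_command([
  [[1, -4, 0], -10, 0.5],
  [[2, -8, 0], -20, 0.5],
  [[3.5, -12, 2], -30, 0.5],
  [[4.75, -16.3, 5], -40, 0.5],
  [[4.75, -16.3, 7], -50, 0.5],
])

```text
t: 21.3
ee_pos: [0.4698, 0.0428, 0.1627]
orientation: [[0.165, 0.986, -0.001], [0.986, -0.165, 0.0], [-0.0, -0.001, -1.0]]
contact_force: [-0.6, -0.1, -0.7]
gripper_width: 0.0453
grip_force: 0.0
```

Request:
arm_command([
  [[0, 0, 0], -10, 0.5],
  [[0, 0, 0], -10, 0.5],
  [[0, 0, 0], -10, 0.5],
])

```text
t: 21.68
ee_pos: [0.4711, 0.0406, 0.164]
orientation: [[0.004, 1.0, 0.001], [1.0, -0.004, 0.0], [0.0, 0.001, -1.0]]
contact_force: [-0.2, 0.1, 0.2]
gripper_width: 0.0459
grip_force: 0.0
```

Run:
```python
from look import *
a=snap('side','side4')
x=cv2.resize(a[115:285,240:440],None,fx=3.5,fy=3.5,interpolation=2)
cv2.imwrite('pics/c4.png',x[:,:,::-1]); s=arm.read_state(); print(s['ee_pos'],np.round(s['orientation'],3))
```

```text
[0.47111945 0.04058763 0.16402565] [[ 0.004  1.     0.001]
 [ 1.    -0.004  0.   ]
 [ 0.     0.001 -1.   ]]
```

View pics/c4.png

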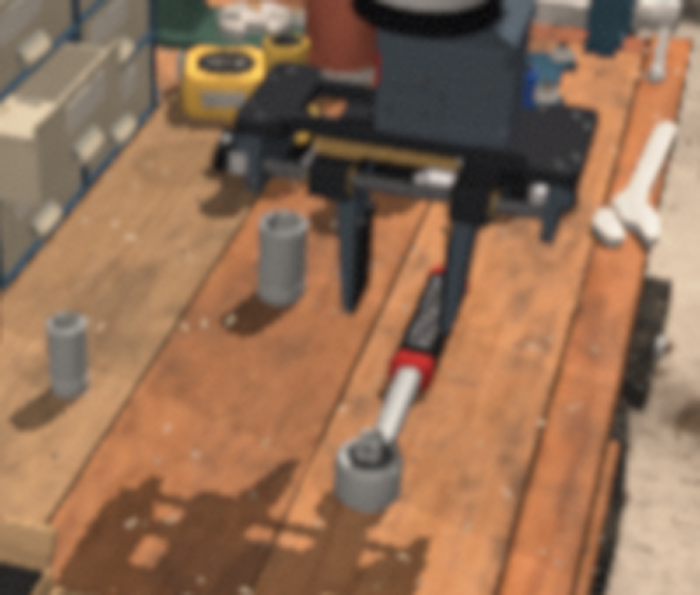

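Request:
arm_command([
  [[0.1, 0, 4], 0, 0.5],
  [[0.1, 0, 6.5], 0, 0.5],
  [[0.1, 0, 7.7], 0, 0.5],
  [[0.1, 0, 8.1], 0, 0.5],
  [[0.1, 0, 8.2], 0, 0.5],
], grip_force=50)

```text
t: 22.35
ee_pos: [0.4713, 0.0417, 0.0822]
orientation: [[0.001, 1.0, 0.001], [1.0, -0.001, 0.0], [0.0, 0.001, -1.0]]
contact_force: [-0.4, -0.2, 0.5]
gripper_width: 0.0454
grip_force: 0.0
```

Request:
arm_command([
  [[0, 0, 0], 0, 0.3],
  [[0, 0, 0], 0, 0.2],
  [[0, 0, 0], 0, 0.05],
  [[0, 0, 0], 0, 0.05],
  [[0, 0, 0], 0, 0.05],
])

```text
t: 22.98
ee_pos: [0.471, 0.0417, 0.0819]
orientation: [[0.0, 1.0, 0.0], [1.0, -0.0, 0.0], [0.0, 0.0, -1.0]]
contact_force: [-1.5, 0.1, 5.8]
gripper_width: 0.0136
grip_force: 50.0
```

Request:
arm_command([
  [[0, 0, -0.5], 0, 0.05],
  [[0, 0, -1.5], 0, 0.05],
  [[0, 0, -3], 0, 0.05],
  [[0, 0, -5], 0, 0.05],
  [[0, 0, -7], 0, 0.05],
])

```text
t: 23.6
ee_pos: [0.4708, 0.0417, 0.1532]
orientation: [[-0.0, 1.0, 0.0], [1.0, 0.0, 0.0], [0.0, 0.0, -1.0]]
contact_force: [0.3, 0.3, -4.3]
gripper_width: 0.0135
grip_force: 50.0
```

Request:
arm_command([
  [[0, 0, -1], 0, 0.05],
  [[0, 0, -1], 0, 0.05],
  [[0, 0, -1], 0, 0.05],
])

```text
t: 23.98
ee_pos: [0.4705, 0.0417, 0.1613]
orientation: [[-0.0, 1.0, -0.001], [1.0, 0.0, -0.0], [-0.0, -0.001, -1.0]]
contact_force: [-1.0, 0.2, -5.2]
gripper_width: 0.0133
grip_force: 50.0
```

Run:
```python
from look import *
a=snap('side','side5')
x=cv2.resize(a[115:285,240:440],None,fx=3.5,fy=3.5,interpolation=2)
cv2.imwrite('pics/c5.png',x[:,:,::-1]); s=arm.read_state(); print(s['ee_pos'],s['wrist_torque'],s['contact_force'])
```

```text
[0.47049873 0.04166786 0.16114306] [-0.02230774 -0.09566546 -0.00304208] [-0.22684362 -0.07398    -3.95143795]
```

View pics/c5.png

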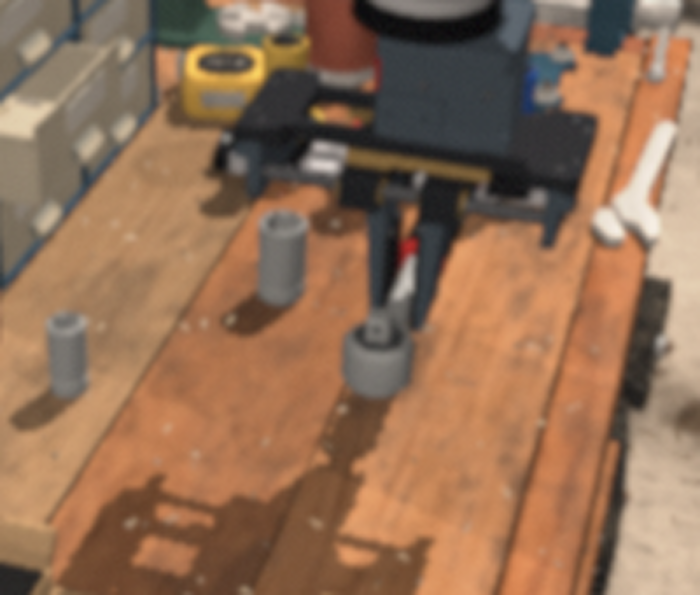

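Request:
arm_command([
  [[0, 0, -2], 4, 0.05],
  [[1, 0.5, -3], 13, 0.05],
  [[3, 1, -3], 23, 0.05],
  [[5, 2, -3], 33, 0.05],
  [[7.5, 3, -3], 43, 0.05],
])

```text
t: 24.65
ee_pos: [0.5008, 0.1172, 0.191]
orientation: [[0.686, 0.727, -0.001], [0.727, -0.686, -0.0], [-0.001, -0.001, -1.0]]
contact_force: [0.4, -0.7, -4.3]
gripper_width: 0.0133
grip_force: 50.0
```

Request:
arm_command([
  [[3.5, -1.5, 0], 10, 0.05],
  [[7.5, -3.2, 0], 20, 0.05],
  [[11, -4.8, 0], 30, 0.05],
  [[13.6, -6, 0], 39, 0.05],
  [[14.6, -6.4, 0], 45.7, 0.05],
])

```text
t: 25.28
ee_pos: [0.5536, 0.2685, 0.1906]
orientation: [[1.0, 0.019, -0.001], [0.019, -1.0, -0.0], [-0.001, 0.0, -1.0]]
contact_force: [0.2, 0.3, -4.3]
gripper_width: 0.0139
grip_force: 50.0
```

Request:
arm_command([
  [[0, 0, 0], 0, 0.05],
  [[0, 0, 0], 0, 0.05],
])

```text
t: 25.52
ee_pos: [0.5532, 0.2665, 0.1911]
orientation: [[1.0, 0.025, -0.001], [0.025, -1.0, -0.001], [-0.001, 0.001, -1.0]]
contact_force: [-0.5, -1.0, -5.1]
gripper_width: 0.0135
grip_force: 50.0
```

Run:
```python
from look import *
a=snap('top','top6')
b=snap('side','side6')
x=cv2.resize(a[145:285,140:240],None,fx=4,fy=4,interpolation=2);y=cv2.resize(b[185:325,200:300+0],None,fx=4,fy=4,interpolation=2) 
y=cv2.resize(b[185:345,200:380],(400*560//560*1,560)) if 0 else cv2.resize(b[195:335,200:300],None,fx=4,fy=4,interpolation=2)
cv2.imwrite('pics/c6.png',cv2.hconcat([x,y])[:,:,::-1]); s=arm.read_state(); print(s['ee_pos'],np.round(s['orientation'],3)[0])
```

```text
[0.55335004 0.26649525 0.19142679] [ 1.     0.024 -0.001]
```

View pics/c6.png

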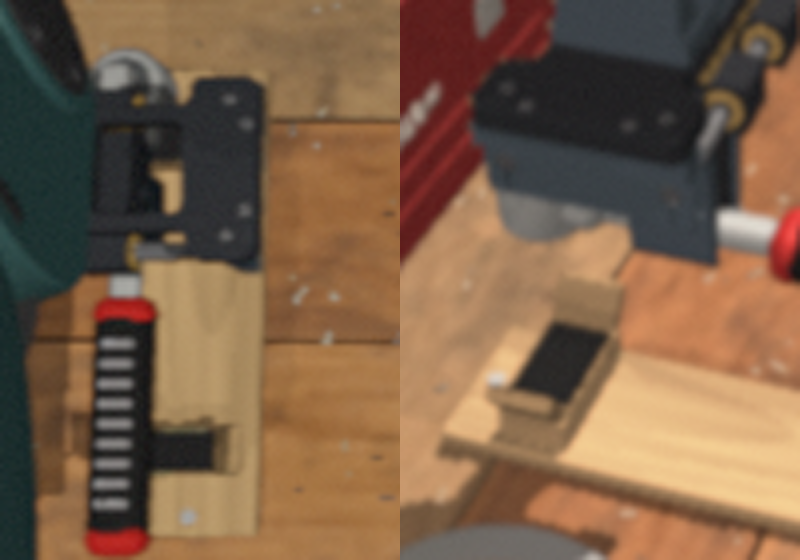

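Run:
```python
from tri import *
for p,z in [((171.75,222),.13),((169.25,280.75),.13),((171.25,250),.132)]:print(plane('top',p,z))
```

```text
[0.50980411 0.26184481]
[0.40401671 0.25967025]
[0.4586957  0.25885516]
```

Request:
arm_command([
  [[0, -0.1, 2.5], 0, 0.05],
  [[0, -0.1, 4.5], 0, 0.05],
  [[0, -0.1, 6], 0, 0.05],
  [[0, -0.1, 7], 0, 0.05],
  [[0, -0.1, 7.3], 0, 0.05],
])

```text
t: 26.25
ee_pos: [0.5535, 0.268, 0.1181]
orientation: [[1.0, 0.023, -0.001], [0.023, -1.0, -0.0], [-0.001, 0.0, -1.0]]
contact_force: [-0.5, 0.1, -4.6]
gripper_width: 0.0136
grip_force: 50.0
```

Request:
arm_command([
  [[0, 0, 0.15], 0, 0.05],
  [[0, 0, 0.3], 0, 0.05],
  [[0, 0, 0.45], 0, 0.05],
  [[0, 0, 0.5], 0, 0.05],
  [[0, 0, 0.5], 0, 0.05],
])

```text
t: 26.88
ee_pos: [0.5537, 0.2681, 0.1138]
orientation: [[1.0, 0.023, 0.0], [0.023, -1.0, 0.0], [0.0, -0.0, -1.0]]
contact_force: [0.9, -0.0, -6.1]
gripper_width: 0.0135
grip_force: 50.0
```

Request:
arm_command([
  [[0, 0, 0.05], 0, 0.05],
  [[0, 0, 0.1], 0, 0.05],
  [[0, 0, 0.15], 0, 0.05],
  [[0, 0, 0.2], 0, 0.05],
  [[0, 0, 0.2], 0, 0.05],
])

```text
t: 27.5
ee_pos: [0.5537, 0.2681, 0.112]
orientation: [[1.0, 0.023, -0.0], [0.023, -1.0, -0.0], [-0.0, 0.0, -1.0]]
contact_force: [-2.9, -0.4, 1.7]
gripper_width: 0.0135
grip_force: 50.0
```

Request:
arm_command([
  [[0, 0, 0.03], 0, 0.05],
  [[0, 0, 0.03], 0, 0.15],
  [[0, 0, 0.03], 0, 0.3],
  [[0, 0, 0.03], 0, 0.45],
  [[0, 0, 0.03], 0, 0.45],
])

```text
t: 28.12
ee_pos: [0.5537, 0.2682, 0.1114]
orientation: [[1.0, 0.023, 0.0], [0.023, -1.0, 0.0], [0.0, -0.0, -1.0]]
contact_force: [1.3, -0.1, 0.1]
gripper_width: 0.0398
grip_force: 0.0
```

Request:
arm_command([
  [[0, 0, -2], 0, 0.45],
  [[0, 0, -6], 0, 0.45],
  [[0, 0, -12], 0, 0.45],
  [[0, 5, -14], 0, 0.45],
  [[0, 10, -14], 0, 0.45],
])

```text
t: 28.75
ee_pos: [0.5567, 0.1675, 0.255]
orientation: [[1.0, 0.024, 0.005], [0.024, -1.0, 0.001], [0.005, -0.001, -1.0]]
contact_force: [0.9, 0.7, -0.8]
gripper_width: 0.0409
grip_force: 0.0
```

Request:
arm_command([
  [[0, 5, 0], 0, 0.45],
  [[0, 10, 0], 0, 0.45],
  [[0, 15, 0], 0, 0.45],
  [[0, 20, 0], 0, 0.45],
  [[0, 20, 0], 0, 0.45],
])

```text
t: 29.38
ee_pos: [0.5606, -0.0343, 0.2528]
orientation: [[1.0, 0.019, 0.001], [0.019, -1.0, -0.0], [0.001, 0.0, -1.0]]
contact_force: [0.1, 0.5, -0.4]
gripper_width: 0.0412
grip_force: 0.0
```

Run:
```python
from look import *
a=snap('top','top7');b=snap('side','side7')
x=cv2.resize(a[145:285,150:230],None,fx=4,fy=4,interpolation=2);y=cv2.resize(b[130:340,210:420],(560,560),interpolation=2)
cv2.imwrite('pics/c7.png',cv2.resize(cv2.hconcat([x,y]),(786,500))[:,:,::-1]); print(arm.read_state()['ee_pos'])
```

```text
[ 0.5605328  -0.0319157   0.25237559]
```

View pics/c7.png

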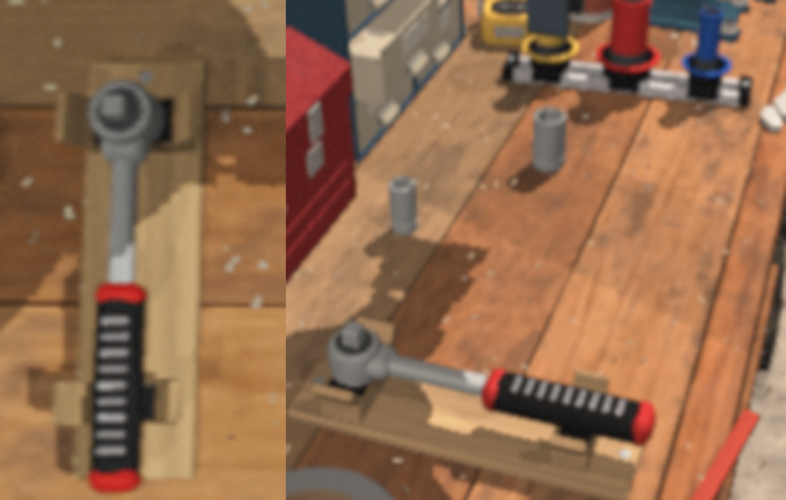

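Run:
```python
from tri import *
k=3.5727
def T(x,y): return np.array([150+x/k,145+y/k])
def S(x,y): return np.array([210+(x-286)/500*210,130+y/500*210])
for p,z in [((124,111),.057),((115,104),.071),((120,293),.0415),((117,480),.0415)]:print(plane('top',T(*p),z))
print(tri(T(115,103),S(351,331)), tri(T(120,293),S(491,386)),tri(T(117,480),S(642,421)))
```

```text
[0.61313764 0.26676492]
[0.61385572 0.26751602]
[0.51036027 0.26797366]
[0.4052951  0.26351952]
(array([0.61519726, 0.26907586, 0.06603407]), array([ 0.04739821,  0.20570549, -0.16721355, -0.05175765])) (array([0.51104088, 0.2672324 , 0.04454104]), array([-0.08586418, -0.49572959,  0.39484528,  0.08921677])) (array([0.40592412, 0.26329597, 0.04255405]), array([-0.03633072, -0.31201567,  0.24747843,  0.03568664]))
```

The head sits at (0.614, 0.268) with the stub up, the grip rests in the narrow saddle at the expected height, and all three sockets are in their cups. The chrome sockets have not moved.

```bash
python3 -c "
from plant import workorder
print(workorder.hand_in())"
```

```text
the job is handed in; nothing more can be done
None
```

I handed the job in at about 30 s of robot time: the blue, yellow and red sockets stand in their own cups, the ratchet lies in its cradle with its square drive up, and I left the two chrome sockets alone; the hand-in gave no verdict.

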